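Mount a wood blank between bench centres and lock the headstock

ROBOT

A 6-joint arm with a two-finger parallel gripper is mounted at the origin on the work surface. World frame = base frame: x ahead of the robot, y to its left, z up, the work surface at z = 0. Lengths are in m, angles in rad, forces in N, time in s.
With the tool pointing down it reaches from about 0.4 to 0.925 m from the base axis. Payload 3.4 kg.
Tool frame: the origin (TCP) lies midway between the tips of the shut fingers; the grasp point (between the pads) lies behind it (arm.grip_point_offset is the z of the grasp point in the tool frame, in m); z points along the fingers, x is the direction in which the jaws open and shut, and the axes are right-handed (so a half turn about z gives the same grasp; the last joint's range is limited). The gripper opens to 85 mm and grips with 20 to 120 N. Pads are 22 mm wide; open, the fingers measure 114 mm over their backs; the gripper's body (76 mm by 85 mm) begins 54 mm behind the grasp point. The pads swing forward as they close: fully open they stand 13 mm farther back than shut.
Start: joints at [-1.31, 0.307, 1.506, -0, 1.328, -0.073], TCP at [0.189, -0.543, 0.231] pointing down, gripper open.
Joint ranges: [-3.12, 3.12], [-1.05, 2.28], [0.14, 2.33], [-1.42, 4.57], [0.1, 2.73], [-2.68, 2.68]. Speed limits (rad/s): [2.57, 2.57, 3.14, 3.14, 3.14, 3.14].

INTERFACE

Orientations are given as a unit quaternion [w, x, y, z].
In Python, from cell import arm gives the robot as it stands. Calls block until the motion is done:
- arm.move_pose(position, orientation): joint-space move of the TCP to a pose.
- arm.movel(position, speed=0.15, frame=None, max_force=None): straight line of the TCP; frame=None keeps the orientation; speed is the mean speed in m/s. With max_force (N) it stops when the force on the tool has changed by that much, and returns True; else False.
- arm.set_joints(angles): joint-space move.
- arm.grip(opening, strength=None): opening from 0.0 (shut) to 1.0 (fully open); strength is the grip in N (None keeps the last); returns when the fingers have stopped.
- arm.dwell(seconds).
- arm.solve_ik(position, orientation): joint angles nearest the present ones, or None.
- arm.read_camera(name): name is "side" or "top" or "wrist"; returns a dict with "frame" (420x560x3 uint8, blue, green, red), "depth" (420x560 float32, m along the optical axis (not along the pixel's ray), 0 where there is no reading), "fx", "fy", "cx", "cy" (pixels), "extrinsics" (4x4, takes a point from world to camera coordinates); the wrist camera has in their place "T_tool_cam" (4x4, takes a point from camera to tool coordinates, whose origin is the TCP and whose axes are the tool frame's). Camera axes: x right, y up, looking along -z (the intrinsics and any distortion apply to the point x, -y, -z); pixel columns grow to the right and rows downward; lengths in m; the calibration is good to about 2 mm. A picture is of the moment at which its call begins: read the wrist's pose just before it.
A pose or a line that the arm cannot do raises arm.IKError and nothing moves.
- arm.hand_in(): hands the job in, once; it reports no verdict.
Trained networks look in a picture, given as the dict that the camera call returned (one of the last four; its "shot" number tells which), for a name from the list of things; names that differ only in an ending like _2 or _b are one class to them, and where a whole thing is asked for, a point or a joint stands for the part that bears it (a point fixed in the world has none). Each returns a list of dicts, best first, with "confidence" (0 to 1); they miss things now and then, are a little off and sometimes report something else, mostly with a low value. They report only what shows in the picture. A call takes as long as a camera call. They do not tell look-alikes from the thing itself.
- arm.boxes_of(picture, thing): "uv" ([column, row] in pixels, amid what is visible of it).
- arm.silhouettes(picture, thing): "pixels" (420x560 bool, what is visible of it) and "uv" ([column, row] in pixels, amid what is visible of it).
Readings, each from a call of its own:
- arm.read_clock(): time.
- arm.read_q(): joint angles.
- arm.read_qd(): joint speeds.
- arm.read_tau(): joint torques, N m.
- arm.read_tool_pos(): TCP position.
- arm.read_tcp_rot(): TCP orientation.
- arm.read_ft_force(): force on the tool from outside, world axes, zero at the start.
- arm.read_wrist_torque(): the same for the moment, N m.
- arm.read_gripper_width(): opening from 0.0 (shut) to 1.0 (fully open).
Only numpy, scipy, OpenCV 4.12 (cv2) and the standard library are available. Lean on these libraries where they do the work, as an engineer would, in place of code of your own. Each camera call takes 0.05 s, during which the arm holds its last target. There are 200 camera calls.

TASK

Take the pale wooden blank off the sloping rack, lay it gently in the two brass vee rests of the blue bench centres, and slide the tailstock up by its red post until the blank is held between the two steel points, one in each end hole, with no end play. Lock the headstock by setting its yellow-knobbed lever upright. Leave the grey steel tube on the rack, and the hammer and the white-lidded jar behind the bench, undisturbed.

Things in the scene. Friction and masses are not known exactly. Their poses are not given: they have to be found in the camera images.
- blank: Pale wooden rod with two dark bands, 160 mm long, 32 mm diameter, about 0.12 kg. Origin at its middle on its axis; x runs along the rod. Both ends alike: a centred round hole, 14 mm wide, 16 mm deep. It starts on the rack, x pointing up the slope, 30 degrees above level, its middle 115 mm above the table.
- rack: Fixed plywood rack, base 190 x 220 mm; origin on the table under its centre; x points away from the robot. Two cradles, at y = +65 and -65 mm, rise 30 degrees along x; the blank may be in either. A rod lies in two 14 mm wide open vees, 55 mm either side of its middle, a stop plate at its low end; between the vees there is 25 mm of room below it.
- steel_tube: Dark grey steel tube with closed plain ends, 160 mm long, 32 mm diameter, 0.45 kg, in the rack's other cradle; origin at its middle. To be left there.
- bench: Fixed blue bench centres, 85 x 450 mm footprint. Origin on the table, below the middle of the seat of the blank. Its y axis is parallel to the centre line, from the fixed headstock (-y side) to the tailstock (+y side); the centre line runs 105 mm above the table, over the origin. The headstock block is 80 mm long, 85 mm wide, 150 mm high, its face at y = -96 mm.
- rests: The two fixed brass 90 degree vee rests of the bench, 12 mm thick, at y = -45 mm and y = +65 mm in the bench's frame. A blank lying in them has its axis on the centre line; it slides lengthwise in them easily. Between them there is 35 mm of room below the blank. Origin: same point as seat, same axes as the bench.
- seat (a point): Where the middle of the blank ends up, on the centre line, 105 mm above the table; axes as the bench. When first laid in, the blank's middle must be over 12 mm towards the tailstock (+y) of this point to clear the headstock's point; 24 mm suits any start of the tailstock. The tailstock then pushes the blank home.
- head_tip (a point): Tip of the headstock's fixed steel 60 degree point (19 mm across at its root), 68 mm from seat towards -y, pointing to +y. About 12 mm of it enters the blank's hole.
- tail_tip (a point): Tip of the tailstock's like point, pointing to -y, on the centre line; moves with the tailstock.
- tail_grip (a point): Grip point on the axis of the red upright round post of the tailstock: 26 mm diameter, 52 mm tall (132 to 184 mm above the table); the point is 167 mm above the table, 68.5 mm behind the tailstock's tip. The tailstock block under it is 80 x 55 mm, its top 132 mm above the table.
- tailstock (a joint): Travel of the tailstock in m: 0 is fully back, grows towards the headstock (bench -y), stop at 0.095. Starts between 0 and 0.025. With the blank held on both points it reads 0.080. It slides stiffly (about 5 N) and stays where it is left; 12 to 20 N along the slide is ample to seat the blank.
- hammer: Hammer with a yellow handle, 260 mm, lying behind the bench; a bystander.
- paint_jar: Jar with white lid and yellow label, 70 mm wide, 90 mm tall, behind the bench; a bystander.
- lock_lever (a joint): Angle of the lock lever on top of the headstock, rad: 0 upright (locked), positive leaning to the bench's +x (away from the robot), range -0.6 to 1.0; starts leaning away at 0.55 to 0.9. It turns about the bench's y direction, takes about 2 N at the knob and stays where it is left.
- lever_hinge (a point): Hinge point of the lock lever, 158 mm above the table (8 mm above the headstock's top), at y = -136 mm in the bench's frame, over the centre line.
- lever_knob (a point): Centre of the lever's yellow ball knob, 28 mm diameter, 75 mm from the hinge on a 10 mm thick steel stem; moves with the lever. Its top can stand 247 mm above the table: carry the blank over it or round it.
Not all that is in view belongs to the job. There is more than one size of the blank; the one meant has the size given above.

How it is judged:
On the way:
1. the blank lies in the rests, level and on the centre line, with the tailstock still short of holding it (x of blank in the frame of seat between -0.006 and 0.006 m and z of blank in the frame of seat between -0.006 and 0.006 m and angle between the x axis of blank and the y axis of bench, either way round below 0.12 rad and contact force between blank and rests above 0.2 N and value of joint tailstock below 0.074 m), for 0.1 s.
At the end, for the whole second after the job is handed in: The blank is at rest and let go between the two points: its middle within 4 mm of the seat point in each direction, its axis within 0.06 rad of the centre line, and the tailstock within 3.5 mm of its fully seated travel (above 0.0765); the lock lever is within 0.16 rad of upright (x of blank in the frame of seat between -0.004 and 0.004 m and y of blank in the frame of seat between -0.004 and 0.004 m and z of blank in the frame of seat between -0.004 and 0.004 m and angle between the x axis of blank and the y axis of bench, either way round below 0.06 rad and value of joint tailstock above 0.0765 m and linear speed of blank below 0.02 m/s and angular speed of blank below 0.3 rad/s and value of joint lock_lever between -0.16 and 0.16 rad); the robot touches nothing.
It fails at once if the blank is dropped or rammed into the rests (over 80 N) (contact force between blank and rests above 80 N).
It fails at once if the grey steel tube is disturbed (moved over 30 mm) (distance of steel_tube from where it was at the start of the episode above 0.03 m).
It fails at once if the hammer or the jar is disturbed (moved over 40 mm) (distance of any of hammer, paint_jar from where it was at the start of the episode above 0.04 m).
It also fails if it takes over 58 s, if anything falls off the work surface, if the arm or the gripper's body presses on something with over 40 N, if the wrist force passes 120 N, or if a joint passes its speed limit or range.

## Working session

There is one attempt and no reset: what is moved stays moved. The work goes in short steps, each a Python script; the robot and the scene stay as the last script left them, time stands still between calls to the robot, and variables do not carry over. Pictures are saved under pics/ and viewed, about 8 in all and at most 12, crops included, and the job is handed in when it is done.

```bash
mkdir -p pics; ls; cat > h.py <<'E'
import numpy as np, cv2
from cell import arm
def pts(p,mask=None):
    d=p["depth"]; v,u=np.nonzero((d>0)&(mask if mask is not None else True))
    z=d[v,u]; c=np.c_[(u-p["cx"])/p["fx"]*z,-(v-p["cy"])/p["fy"]*z,-z]
    E=np.asarray(p["extrinsics"]); return (c-E[:3,3])@E[:3,:3], u, v
E
python3 - <<'E'
from h import *
print(arm.grip_point_offset, arm.read_clock())
for n in ("top","side"):
    p=arm.read_camera(n); print(n,[k for k in p],p["fx"],np.round(p["extrinsics"],3).tolist(), p.get("distortion"))
    cv2.imwrite(f"pics/{n}0.png",p["frame"])
    for t in ("blank","steel_tube","bench","rests","tail_grip","lever_knob","rack","hammer","paint_jar"):
        for s in arm.silhouettes(p,t)[:4]:
            P,_,_=pts(p,s["pixels"])
            if len(P)==0: continue
            print(n,t,round(s["confidence"],2),np.round(s["uv"]),len(P),"med",np.round(np.median(P,0),3),"lo",np.round(np.percentile(P,2,axis=0),3),"hi",np.round(np.percentile(P,98,axis=0),3))
E
```

```text
pics
-0.0187 0.0
top ['frame', 'depth', 'fx', 'fy', 'cx', 'cy', 'extrinsics', 'shot'] 469.40962503920264 [[0.065, -0.998, -0.001, -0.119], [0.972, 0.063, 0.227, -0.553], [-0.226, -0.015, 0.974, -1.218], [0.0, 0.0, 0.0, 1.0]] None
top blank 0.79 [325. 203.] 793 med [ 0.572 -0.221  0.126] lo [ 0.507 -0.26   0.068] hi [ 0.637 -0.184  0.165]
top blank 0.78 [454. 283.] 1533 med [ 0.4   -0.578  0.042] lo [ 0.375 -0.692  0.013] hi [ 0.429 -0.469  0.05 ]
top blank 0.57 [330. 310.] 361 med [ 0.311 -0.25   0.021] lo [ 0.278 -0.3    0.011] hi [ 0.346 -0.206  0.027]
top steel_tube 0.91 [371. 228.] 838 med [ 0.52  -0.339  0.126] lo [ 0.452 -0.382  0.082] hi [ 0.585 -0.302  0.166]
top steel_tube 0.74 [192. 238.] 5838 med [0.471 0.144 0.048] lo [ 0.408 -0.061  0.005] hi [0.545 0.35  0.203]
top steel_tube 0.71 [121. 241.] 964 med [0.445 0.304 0.131] lo [0.408 0.264 0.07 ] hi [0.486 0.338 0.186]
top steel_tube 0.26 [346. 227.] 4397 med [ 0.542 -0.282  0.014] lo [ 0.434 -0.397  0.005] hi [ 0.658 -0.164  0.14 ]
top bench 0.97 [191. 239.] 5893 med [0.471 0.146 0.047] lo [ 0.408 -0.061  0.002] hi [0.544 
[... 1567 characters left out ...]
0.115 0.077] lo [0.451 0.028 0.018] hi [0.516 0.193 0.105]
side tail_grip 0.65 [267. 326.] 1500 med [0.444 0.34  0.129] lo [0.407 0.296 0.057] hi [0.484 0.351 0.186]
side tail_grip 0.32 [274. 303.] 5109 med [0.463 0.194 0.079] lo [ 0.406 -0.02   0.013] hi [0.538 0.384 0.186]
side rack 0.72 [290. 202.] 1806 med [ 0.546 -0.278  0.053] lo [ 0.438 -0.374  0.01 ] hi [ 0.663 -0.168  0.144]
side rack 0.18 [265. 328.] 1530 med [0.444 0.34  0.128] lo [0.407 0.294 0.055] hi [0.483 0.351 0.186]
side hammer 0.61 [208. 255.] 658 med [0.727 0.033 0.025] lo [ 0.689 -0.16   0.003] hi [0.77  0.086 0.031]
side paint_jar 0.86 [182. 289.] 907 med [0.709 0.236 0.066] lo [0.687 0.192 0.005] hi [0.747 0.252 0.094]
```

View pics/top0.png

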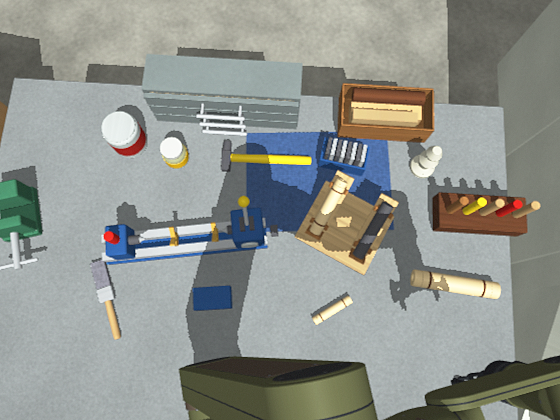

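View pics/side0.png

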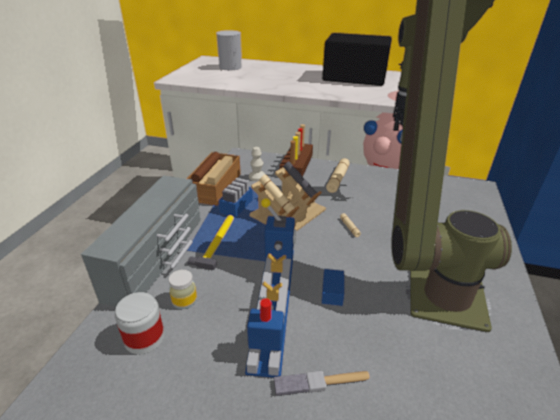

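The top view shows the blank on the rack at about (325,203), with the tube at (371,228). The decoy rods are at (454,283) and (330,310). The headstock is at (245,228), the knob at (244,202) and the red post at (110,237). Next I move the wrist camera over the bench and then the rack for refined fits.

```bash
cat >> h.py <<'E'
from scipy.spatial.transform import Rotation as Rn
def quat(R): q=Rn.from_matrix(R).as_quat(); return [q[3],q[0],q[1],q[2]]
def tool(zdir,xdir):
    z=np.array(zdir,float); z/=np.linalg.norm(z); x=np.array(xdir,float); x-=z*(x@z); x/=np.linalg.norm(x)
    return np.c_[x,np.cross(z,x),z]
def curR(): q=arm.read_tcp_rot(); return Rn.from_quat([q[1],q[2],q[3],q[0]]).as_matrix()
def wristcloud():
    t=np.array(arm.read_tool_pos()); R=curR(); p=arm.read_camera("wrist")
    T=np.eye(4); T[:3,:3]=R; T[:3,3]=t
    p["extrinsics"]=np.linalg.inv(T@np.asarray(p["T_tool_cam"])); return p
def best(pos,zdir,xdir):
    "pick the tool x sign with smaller last-joint magnitude"
    o=[]
    for s in (1,-1):
        R=tool(zdir,s*np.array(xdir)); j=arm.solve_ik(list(pos),quat(R))
        if j is not None: o.append((abs(j[5]),s,R,j))
    return min(o,key=lambda a:a[0])
E
python3 - <<'E'
from h import *
for name,pos in (("rack",[.50,-.26,.36]),("bench",[.44,.13,.42])):
    a=best(pos,[0,0,-1],[1,0,0] if name=="bench" else [.4,.915,0]); arm.move_pose(pos,quat(a[2]))
    p=wristcloud(); cv2.imwrite(f"pics/w_{name}.png",p["frame"])
    P,u,v=pts(p); np.savez(f"w_{name}.npz",P=P,u=u,v=v,col=p["frame"][v,u],E=p["extrinsics"])
    if name=="rack": print(np.round(p["T_tool_cam"],3).tolist(),p["fx"])
    print(name,a[0],a[1],arm.read_clock(),np.round(arm.read_q(),2))
    for t in (("blank","steel_tube") if name=="rack" else ("rests","tail_grip","lever_knob","bench")):
        for s in arm.silhouettes(p,t)[:2]:
            Q,_,_=pts(p,s["pixels"]); np.save(f"m_{t}_{round(s['confidence'],2)}.npy",Q)
            print(t,round(s["confidence"],2),np.round(s["uv"]),len(Q),"med",np.round(np.median(Q,0),4) if len(Q) else 0)
a=cv2.imread("pics/w_rack.png");b=cv2.imread("pics/w_bench.png");cv2.imwrite("pics/w2.png",cv2.resize(np.hstack([a,b]),(800,300)))
E
```

```text
[[1.0, 0.0, -0.001, 0.0], [0.0, -0.957, -0.29, -0.073], [-0.001, 0.29, -0.957, -0.143], [0.0, 0.0, 0.0, 1.0]] 312.6073665416538
rack 1.428449525353792 -1 2.6667 [-0.56  0.22  1.31 -0.    1.61  1.43]
blank 0.77 [319. 265.] 969 med [ 0.3159 -0.256   0.0215]
blank 0.74 [493. 145.] 4393 med [ 0.4102 -0.5569  0.0428]
steel_tube 0.66 [334. 128.] 3398 med [ 0.5315 -0.343   0.1386]
steel_tube 0.19 [226. 123.] 3402 med [ 0.5865 -0.2299  0.139 ]
bench 0.1951727501799132 1 4.3 [ 0.19  0.05  1.38 -0.    1.72  0.2 ]
tail_grip 0.97 [285.  28.] 3829 med [0.4481 0.3058 0.1316]
tail_grip 0.35 [302. 146.] 16614 med [0.4742 0.156  0.0873]
lever_knob 0.81 [355. 288.] 622 med [ 0.5347 -0.0073  0.219 ]
bench 0.82 [303. 145.] 16195 med [0.4741 0.1581 0.0908]
```

View pics/w2.png

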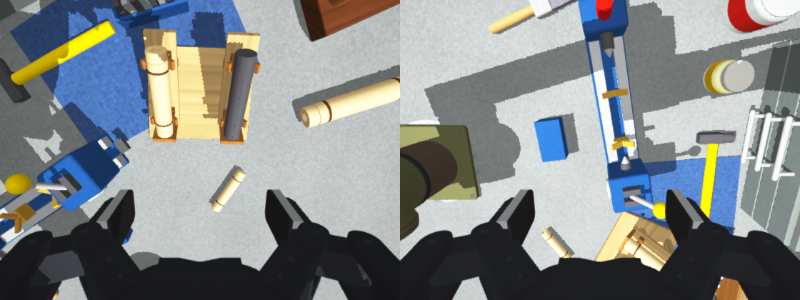

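Left crop: the blank in the left cradle at about (158,90), the tube at (240,95). Right crop: the bench seen along its length, with the headstock at (632,185), the tailstock at (603,10), the rests at (615,93) and (622,145), and the knob leaning away at (657,210). Next step: fit the geometry.

```bash
cat > fit.py <<'E'
from h import *
from scipy.optimize import least_squares
def cylfit(P,c0,yaw0):
    def res(p,Q):
        d=np.array([np.cos(p[3])*np.cos(p[4]),np.sin(p[3])*np.cos(p[4]),np.sin(p[4])])
        w=Q-p[:3]; return np.r_[np.linalg.norm(w-np.outer(w@d,d),axis=1)-.016]
    p=np.r_[c0,yaw0,np.pi/6]
    for thr in (.008,.004,.003):
        d=np.array([np.cos(p[3])*np.cos(p[4]),np.sin(p[3])*np.cos(p[4]),np.sin(p[4])])
        w=P-p[:3]; Q=P[(abs(res(p,P))<thr)&(abs(w@d)<.085)]
        # 5th dof along axis: pinned afterwards
        p=least_squares(lambda q:np.r_[res(q,Q),.1*(q[2]-.115)],p,loss="soft_l1",f_scale=.001).x
    d=np.array([np.cos(p[3])*np.cos(p[4]),np.sin(p[3])*np.cos(p[4]),np.sin(p[4])])
    t=(P-p[:3])@d; r=res(p,P); t=t[(abs(r)<.003)]
    return p,len(Q),np.std(res(p,Q)),np.percentile(t[abs(t)<.1],[.5,99.5])
z=np.load("w_rack.npz"); P=z["P"]
for src in ("wrist","top","side"):
    if src!="wrist": P=pts(arm.read_camera(src))[0]
    for n,c in (("blank",[.575,-.221,.115]),("tube",[.52,-.34,.115])):
        m=(np.linalg.norm(P-c,axis=1)<.11)&(P[:,2]>.07)
        p,n_,s,e=cylfit(P[m],np.array(c),-.41); print(src,n,np.round(p,4),n_,round(s,4),"extent",np.round(e,4))
    if src=="wrist": P=np.load("w_bench.npz")["P"]
    for n,zz,c,r in (("head",.15,[.50,-.005],.065),("tail",.132,[.445,.305],.06),("post",.184,[.445,.305],.03)):
        m=(abs(P[:,2]-zz)<.004)&(np.hypot(*(P[:,:2]-c).T)<r)
        if m.sum()<10: print(src,n,"few");continue
        R=cv2.minAreaRect(P[m][:,:2].astype(np.float32)*1000); print(src,n,m.sum(),np.round(P[m].mean(0),4),np.round(R[0],1),np.round(R[1],1),round(R[2],1), "z",round(np.median(P[m][:,2]),4))
    m=(P[:,2]>.142)&(P[:,2]<.18)&(np.hypot(*(P[:,:2]-[.445,.305]).T)<.035)
    if m.sum()>30:
        Q=P[m][:,:2]; f=least_squares(lambda c:np.hypot(*(Q-c).T)-.013,[.445,.31],loss="soft_l1",f_scale=.001); print(src,"postcyl",m.sum(),np.round(f.x,4),np.round(np.median(abs(f.fun)),4))
    m=(P[:,2]>.205)&(P[:,2]<.26)&(np.hypot(*(P[:,:2]-[.535,-.01]).T)<.03)
    Q=P[m]; f=least_squares(lambda c:np.linalg.norm(Q-c,axis=1)-.014,[.535,-.01,.215],loss="soft_l1",f_scale=.001); print(src,"knob",m.sum(),np.round(f.x,4),np.round(np.median(abs(f.fun)),4))
E
python3 fit.py
```

```text
wrist blank [ 0.5723 -0.2212  0.115  -0.4465  0.5203] 3451 0.0008 extent [-0.0837  0.0804]
wrist tube [ 0.5164 -0.3386  0.115  -0.4467  0.5219] 3412 0.0008 extent [-0.0835  0.0802]
wrist head 1984 [ 0.501  -0.0079  0.1499] [504.3 -13.8] [83.8 79.6] 9.8 z 0.15
wrist tail 2162 [0.4448 0.312  0.1318] [446.9 317. ] [79.  52.6] 9.2 z 0.1319
wrist post 346 [0.4467 0.314  0.1838] [446.5 313.1] [24.5 15.2] 0.8 z 0.184
wrist postcyl 213 [0.4467 0.3187] 0.0001
wrist knob 369 [ 0.545  -0.0077  0.22  ] 0.0005
top blank [ 0.5737 -0.2223  0.115  -0.4422  0.5226] 684 0.0014 extent [-0.0853  0.0805]
top tube [ 0.5179 -0.3396  0.115  -0.4523  0.5226] 700 0.0014 extent [-0.0864  0.0802]
top head 710 [ 0.5033 -0.0168  0.1499] [505.4 -16.1] [85.  79.4] 10.2 z 0.15
top tail 280 [0.441  0.3212 0.132 ] [447.  323.2] [80.2 39.8] 10.9 z 0.1318
top post 78 [0.4477 0.3164 0.1837] [447.7 316.4] [23.3 24.7] 41.9 z 0.1836
top postcyl 62 [0.4489 0.3179] 0.0004
top knob 116 [ 0.5465 -0.0085  0.2207] 0.001
side blank [ 0.5709 -0.2196  0.115  -0.4483  0.524 ] 371 0.0015 extent [-0.0838  0.0827]
side tube [ 0.515  -0.3372  0.115  -0.4521  0.5273] 317 0.0015 extent [-0.0805  0.0829]
side head 334 [ 0.5024 -0.0025  0.1511] [505.3 -10.1] [84.6 76.4] 10.8 z 0.1515
side tail 535 [0.4468 0.3245 0.1327] [448.5 320.5] [79.4 56. ] 8.7 z 0.1328
side post 91 [0.448  0.3207 0.1846] [447.5 320.5] [22.7 25.2] 52.8 z 0.1849
side postcyl 132 [0.4486 0.3183] 0.0006
side knob 79 [ 0.5461 -0.0072  0.2221] 0.001
```

```bash
cat >> h.py <<'E'
H=np.array([.5045,-.0145]); PO=np.array([.4475,.3185])
by=(PO-H)/np.linalg.norm(PO-H); bx=np.array([by[1],-by[0]]); S=H+.136*by
def B(x,y,z): return np.r_[S+x*bx+y*by,z]
BX=np.r_[bx,0]; DOWN=np.array([0,0,-1.])
E
python3 - <<'E'
from h import *
print("seat",S,"travel",.2165-(np.linalg.norm(PO-H)-.136))
yaw=-.446; c=np.array([.5725,-.2212,.115]); s,k=.5,np.sqrt(.75)
d=np.array([np.cos(yaw),np.sin(yaw),0]); zt=d*s-np.array([0,0,k]); lat=[-d[1],d[0],0]
g=c+.0187*zt
arm.grip(.8,40)
a=best(g-.12*zt,zt,lat); print(a[0],np.round(a[3],2)); arm.move_pose(list(g-.12*zt),quat(a[2]))
print("stop",arm.movel(list(g),speed=.08,max_force=8), np.round(np.array(arm.read_tool_pos())-g,4))
arm.grip(0,40); print("w",arm.read_gripper_width()*85)
arm.movel(list(g-.05*zt),speed=.06); print("w",arm.read_gripper_width()*85, arm.read_ft_force())
up=g-.05*zt; up[2]=.34; arm.movel(list(up),speed=.15)
cv2.imwrite("pics/grasp.png",arm.read_camera("side")["frame"])
b=best(B(0,.024,.32),DOWN,BX); print(b[0],np.round(b[3],2),np.round(arm.read_q(),2),arm.read_clock())
E
```

```text
seat [0.48155444 0.11955037] travel 0.014656841122985015
1.5462156777252638 [-0.43  0.12  2.   -0.01  0.5  -1.55]
stop False [0.0001 0.     0.0005]
w 30.50937533995986
w 30.764139764849226 [ 0.25568741 -0.69477478 -1.52231842]
0.037089153070427816 [ 0.21  0.14  1.51 -0.    1.49  0.04] [-0.43  0.03  1.71 -0.01  0.88 -1.55] 11.025
```

```bash
python3 - <<'E'
from h import *
from scipy.optimize import least_squares
b=best(B(0,.024,.30),DOWN,BX); arm.move_pose(list(B(0,.024,.30)),quat(b[2]))
tp=np.array(arm.read_tool_pos()); print(tp,arm.read_gripper_width()*85,arm.read_clock())
for src in ("side","top"):
    p=arm.read_camera(src); cv2.imwrite(f"pics/carry_{src}.png",p["frame"])
    P=pts(p)[0]; w=P-np.r_[S,0]; L=np.c_[w[:,:2]@bx,w[:,:2]@by,P[:,2]]
    Q0=L[(abs(L[:,0])<.03)&(abs(L[:,1]-.024)<.12)&(abs(L[:,1]-.024)>.035)&(abs(L[:,2]-.319)<.035)]
    def r(q,Q):
        d=np.array([q[2],1,q[3]]); d/=np.linalg.norm(d); v=Q-[q[0],.024,q[1]]; return np.linalg.norm(v-np.outer(v@d,d),axis=1)-.016
    q=np.array([0,.319,0,0])
    for t in (.012,.005,.003): Q=Q0[abs(r(q,Q0))<t]; q=least_squares(r,q,args=(Q,),loss="soft_l1",f_scale=.001).x
    print(src,len(Q),"x,z,slopes",np.round(q,4),"y ext",np.round(np.percentile(Q[:,1],[1,99]),4))
a=cv2.imread("pics/carry_side.png")[150:390,150:450];c=cv2.imread("pics/carry_top.png")[120:330,60:360]
cv2.imwrite("pics/carry.png",np.hstack([cv2.resize(a,(400,320)),cv2.resize(c,(400,320))]))
E
```

```text
[0.47777898 0.14276924 0.29982471] 30.664234142856017 12.4417
side 237 x,z,slopes [ 0.0012  0.3193  0.001  -0.0018] y ext [-0.0339  0.1045]
top 399 x,z,slopes [ 0.0014  0.3179  0.0037 -0.003 ] y ext [-0.0578  0.1006]
```

View pics/carry.png

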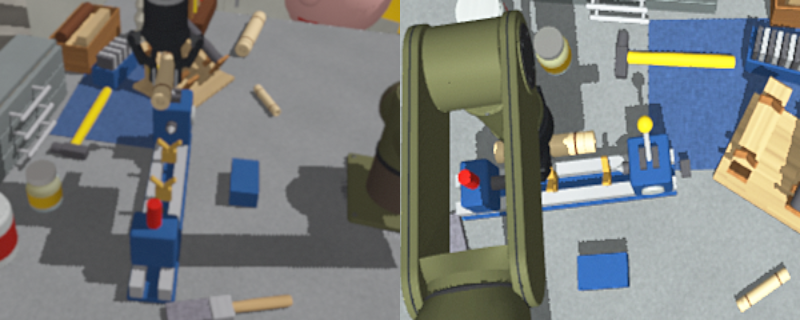

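The blank is held level and aligned in the jaws above the bench, with its middle at about y=+22.5 mm. The in-hand offsets are around 1 mm. Now I lay it in the rests.

```bash
python3 - <<'E'
from h import *
arm.movel(list(B(0,.024,.105)),speed=.12)
f0=np.array(arm.read_ft_force())
hit=arm.movel(list(B(0,.024,.083)),speed=.02,max_force=5); tp=arm.read_tool_pos(); print("hit",hit,tp,np.array(arm.read_ft_force())-f0)
arm.movel([tp[0],tp[1],tp[2]+.0005],speed=.02)
print(np.array(arm.read_ft_force())-f0)
arm.grip(.55); arm.dwell(.3); print(arm.read_gripper_width()*85)
arm.movel(list(B(0,.024,.30)),speed=.15)
print(arm.read_clock())
p=wristcloud(); cv2.imwrite("pics/laid.png",p["frame"])
P=pts(p)[0]; w=P-np.r_[S,0]; L=np.c_[w[:,:2]@bx,w[:,:2]@by,P[:,2]]; np.save("laid.npy",L)
m=(abs(L[:,0])<.016)&(abs(L[:,1]-.024)<.12)&(L[:,2]>.108)&(L[:,2]<.128)
print(m.sum(),np.percentile(L[m],[1,50,99],axis=0).round(4).tolist())
E
```

```text
hit True [0.47769368 0.14319188 0.08687103] [ 0.23293478 -0.51154145  6.03670258]
[ 0.84328426 -0.7109069  -0.11072574]
46.8672780097052
17.5833
4703 [[-0.0156, -0.0956, 0.1085], [-0.0002, 0.0264, 0.1187], [0.0149, 0.1412, 0.1223]]
```

View pics/laid.png

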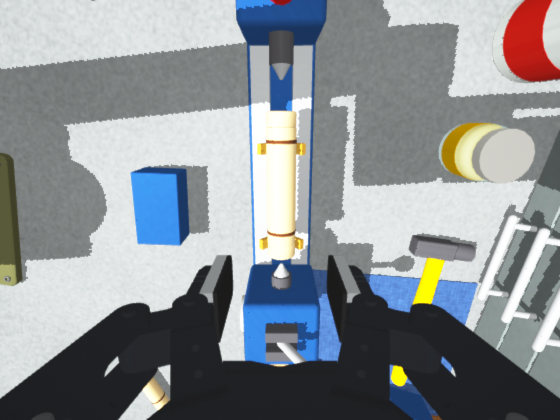

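The picture shows the blank seated in both rests (280,185). There is a gap to the headstock point (282,270) and to the tail point (281,75). Next I grip the red post and push.

```bash
python3 - <<'E'
from h import *
z=.150; y0=.2019
arm.grip(.8,60)
b=best(B(0,y0,z+.1),DOWN,np.r_[by,0]); print(b[0]); arm.move_pose(list(B(0,y0,z+.1)),quat(b[2]))
print("down",arm.movel(list(B(0,y0,z)),speed=.1,max_force=8))
arm.grip(0,60); print("w",arm.read_gripper_width()*85)
f0=np.array(arm.read_ft_force()); F=lambda:np.round((np.array(arm.read_ft_force())-f0)[:2]@by,2)
Y=lambda:np.round((np.array(arm.read_tool_pos())[:2]-S)@by,4)
h=arm.movel(list(B(0,.150,z)),speed=.05,max_force=25); print("1",h,Y(),F())
h=arm.movel(list(B(0,.129,z)),speed=.02,max_force=18); print("2",h,Y(),F(),arm.read_clock())
arm.dwell(.3); print(Y(),F())
E
```

```text
1.198576396462493
down False
w 24.286657535211532
1 False 0.1514 4.28
2 True 0.1393 3.71 22.7083
0.1393 3.81
```

```bash
python3 - <<'E'
from h import *
Y=lambda:np.round((np.array(arm.read_tool_pos())[:2]-S)@by,4)
print(np.round(arm.read_ft_force(),2),Y())
for k in range(2):
    h=arm.movel(list(B(0,.129,.150)),speed=.015,max_force=22); print(h,Y(),np.round(arm.read_ft_force(),2),np.round(np.array(arm.read_tool_pos())-B(0,.129,.15),4))
arm.dwell(.2)
p=arm.read_camera("side"); cv2.imwrite("pics/push.png",cv2.resize(p["frame"][200:400,200:360],(640,800))[:600])
p=arm.read_camera("top"); cv2.imwrite("pics/push_t.png",p["frame"]); print(arm.read_clock())
P=pts(p)[0]; w=P-np.r_[S,0]; L=np.c_[w[:,:2]@bx,w[:,:2]@by,P[:,2]]
m=(abs(L[:,0])<.014)&(abs(L[:,1])<.10)&(L[:,2]>.112)&(L[:,2]<.126); print(m.sum(),np.percentile(L[m][:,1],[0,2,98,100]).round(4))
E
```

```text
[-0.17  3.92  3.03] 0.1393
True 0.1394 [-1.03  4.8   2.92] [-0.0014  0.0103  0.0007]
True 0.1395 [-1.63  6.92  3.34] [-0.0014  0.0104  0.0007]
24.2583
723 [-0.0941 -0.0888  0.0947  0.0996]
```

View pics/push.png

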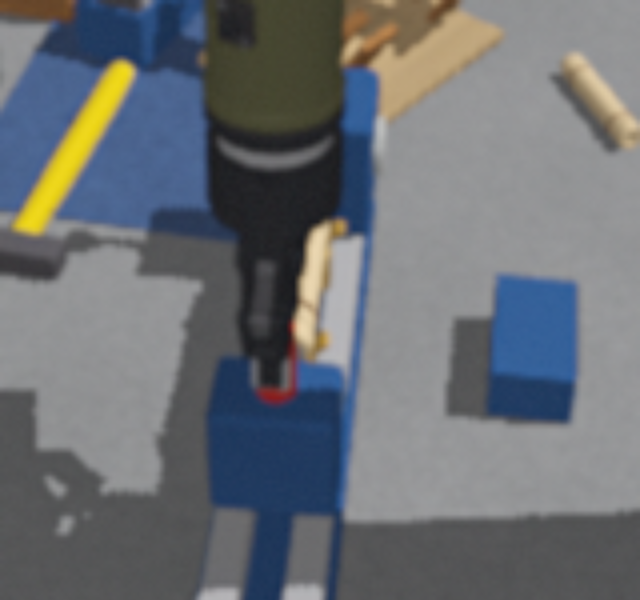

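It stops repeatably at y=0.1394 with over 20 N. I release, retreat and check with the wrist camera.

```bash
python3 - <<'E'
from h import *
arm.grip(.8); arm.movel(list(B(0,.1394,.25)),speed=.15)
b=best(B(0,.024,.30),DOWN,BX); arm.move_pose(list(B(0,.03,.30)),quat(b[2]))
p=wristcloud(); cv2.imwrite("pics/seated.png",p["frame"][:, 130:430]); print(arm.read_clock())
P=pts(p)[0]; w=P-np.r_[S,0]; L=np.c_[w[:,:2]@bx,w[:,:2]@by,P[:,2]]; np.save("seated.npy",L)
def ext(L,n):
    a=L[(abs(L[:,0])<.009)&(L[:,2]>.1165)&(L[:,2]<.126)&(abs(L[:,1])<.125)]
    h=L[(abs(L[:,0])<.02)&(abs(L[:,2]-.15)<.003)&(L[:,1]<-.07)]
    t=L[(abs(L[:,0])<.009)&(abs(L[:,2]-.132)<.003)&(L[:,1]>.05)]
    print(n,"blank",np.percentile(a[:,1],[0,1,99,100]).round(4),"z",np.median(a[:,2]).round(4),"headface",h[:,1].max().round(4) if len(h) else 0,"tail front",np.percentile(t[:,1],[0,1]).round(4) if len(t) else 0)
ext(np.load("laid.npy"),"laid"); ext(L,"seated")
w=np.load("w_bench.npz")["P"]-np.r_[S,0]; M=np.c_[w[:,:2]@bx,w[:,:2]@by,w[:,2]]; ext(M,"initial")
p=arm.read_camera("side"); P=pts(p)[0]; w=P-np.r_[S,0]; M=np.c_[w[:,:2]@bx,w[:,:2]@by,w[:,2]]; ext(M,"side")
m=(M[:,2]>.142)&(M[:,2]<.18)&(np.hypot(M[:,0],M[:,1]-.138)<.03); from scipy.optimize import least_squares
print("post",least_squares(lambda c:np.hypot(*(M[m][:,:2]-c).T)-.013,[0,.138],loss="soft_l1",f_scale=.001).x.round(4))
E
```

```text
26.8583
laid blank [-0.0971 -0.0963  0.1022  0.1032] z 0.1202 headface -0.0961 tail front [0.175  0.1754]
seated blank [-0.097  -0.0964  0.1085  0.1113] z 0.1202 headface -0.0961 tail front [0.1128 0.1128]
initial blank [-0.0971 -0.097  -0.0821 -0.0819] z 0.1179 headface -0.0959 tail front [0.1748 0.1753]
side blank [-0.0994 -0.0976  0.078   0.0816] z 0.1215 headface -0.0951 tail front [0.1469 0.1471]
post [0.0012 0.1386]
```

View pics/seated.png

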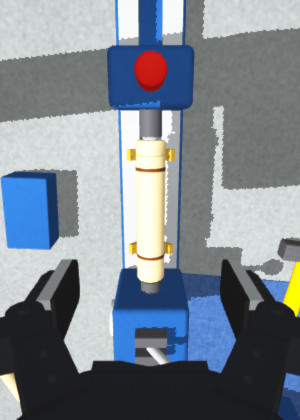

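The points are entering both holes, but the travel reads about 0.077, roughly 3 mm short of 0.080. I regrip the post and push a bit harder.

```bash
python3 - <<'E'
from h import *
z=.150; y0=.1394
b=best(B(0,y0,z+.08),DOWN,np.r_[by,0]); arm.move_pose(list(B(0,y0,z+.08)),quat(b[2]))
print("down",arm.movel(list(B(0,y0,z)),speed=.12,max_force=8))
arm.grip(0,80)
Y=lambda:np.round((np.array(arm.read_tool_pos())[:2]-S)@by,4)
print("w",arm.read_gripper_width()*85,Y(),np.round(arm.read_ft_force(),1),arm.read_clock())
for mf in (25,35):
    h=arm.movel(list(B(0,.131,z)),speed=.02,max_force=mf); print(mf,h,Y(),np.round(arm.read_ft_force(),1))
arm.grip(.8); arm.movel(list(B(0,.1394,.25)),speed=.2)
b=best(B(0,.024,.30),DOWN,BX); arm.move_pose(list(B(0,.03,.30)),quat(b[2]))
p=wristcloud(); print(arm.read_clock())
f=p["frame"].astype(int)
P,u,v=pts(p); w=P-np.r_[S,0]; L=np.c_[w[:,:2]@bx,w[:,:2]@by,P[:,2]]; c=f[v,u]
wood=(c[:,2]>c[:,0]+25)&(abs(L[:,0])<.010)&(L[:,2]>.112)&(L[:,2]<.126)&(abs(L[:,1])<.12)
print("blank y",np.percentile(L[wood][:,1],[0,.5,99.5,100]).round(4),wood.sum())
for a,b_ in ((-.07,-.05),(-.02,.0),(.02,.04),(.05,.075)):
    m=wood&(L[:,1]>a)&(L[:,1]<b_)&(abs(L[:,0])<.004); print(a,"ztop",np.percentile(L[m][:,2],[50]).round(4))
t=L[(abs(L[:,0])<.02)&(abs(L[:,2]-.132)<.003)&(L[:,1]>.05)]; print("tail front/back",np.percentile(t[:,1],[1,99]).round(4))
h=L[(abs(L[:,0])<.02)&(abs(L[:,2]-.15)<.003)&(L[:,1]<-.07)]; print("head face",h[:,1].max().round(4))
E
```

```text
down False
w 23.969957840087584 0.1395 [-0.5  0.   6.1] 29.4333
25 True 0.1392 [-1.3  3.8  3.5]
35 False 0.1387 [-6.9 25.5  2.5]
32.7667
blank y [-0.0826 -0.0818  0.0811  0.0812] 1237
-0.07 ztop [0.1208]
-0.02 ztop [0.1205]
0.02 ztop [0.1208]
0.05 ztop [0.1209]
tail front/back [0.1127 0.1646]
head face -0.0962
```

The blank's ends are at -82 and +81 mm and it is level, so it is hard up on both points, and a push of over 25 N moves it no further. Now the lever.

```bash
python3 - <<'E'
from h import *
arm.movel(list(B(.040,-.136,.29)),speed=.2)
print("down",arm.movel(list(B(.040,-.136,.209)),speed=.12,max_force=6))
arm.grip(0,20); print("w",arm.read_gripper_width()*85,np.round(arm.read_ft_force(),1))
arm.movel(list(B(.021,-.136,.219)),speed=.1)
arm.movel(list(B(-.001,-.136,.222)),speed=.1); print("w",arm.read_gripper_width()*85,np.round(arm.read_ft_force(),1),np.round(np.array(arm.read_tool_pos())-B(-.001,-.136,.222),4))
arm.grip(.7); arm.movel(list(B(0,-.136,.30)),speed=.2); arm.movel(list(B(0,.06,.34)),speed=.25)
p=wristcloud(); cv2.imwrite("pics/lever.png",p["frame"]); print(arm.read_clock())
from scipy.optimize import least_squares
for n,q in (("wrist",p),("side",arm.read_camera("side")),("top",arm.read_camera("top"))):
    P,u,v=pts(q); w=P-np.r_[S,0]; L=np.c_[w[:,:2]@bx,w[:,:2]@by,P[:,2]]; c=q["frame"][v,u].astype(int)
    Q=L[(L[:,2]>.215)&(L[:,2]<.255)&(np.hypot(L[:,0],L[:,1]+.136)<.03)&(c[:,2]>c[:,0]+60)]
    if len(Q)>10: k=least_squares(lambda c:np.linalg.norm(Q-c,axis=1)-.014,[0,-.136,.233],loss="soft_l1",f_scale=.001).x; print(n,"knob",k.round(4),"angle",np.arctan2(k[0],k[2]-.158).round(3))
    Q=L[(L[:,2]>.140)&(L[:,2]<.181)&(np.hypot(L[:,0],L[:,1]-.138)<.03)]
    if len(Q)>10: print(n,"post",least_squares(lambda c:np.hypot(*(Q[:,:2]-c).T)-.013,[0,.138],loss="soft_l1",f_scale=.001).x.round(4),len(Q))
    wood=(c[:,2]>c[:,0]+25)&(abs(L[:,0])<.016)&(L[:,2]>.110)&(L[:,2]<.126)&(abs(L[:,1])<.12); W=L[wood]
    if len(W)>20:
        print(n,"blank y",np.percentile(W[:,1],[.5,99.5]).round(4),"xmid ends",[np.percentile(W[(W[:,1]*s>.03)][:,0],[3,97]).mean().round(4) for s in (-1,1)])
    h=L[(abs(L[:,0])<.02)&(abs(L[:,2]-.15)<.003)&(L[:,1]<-.07)]; t=L[(abs(L[:,0])<.02)&(abs(L[:,2]-.132)<.003)&(L[:,1]>.05)]
    print(n,"face",h[:,1].max().round(4) if len(h) else 0,"tail",np.percentile(t[:,1],[.5,99.5]).round(4) if len(t) else 0)
E
```

```text
down False
w 26.126330941030353 [3.3 1.7 3.4]
w 26.056341187021996 [ 2.3  0.8 12.5] [ 0.0032 -0.0003  0.0033]
37.75
wrist blank y [-0.0817  0.081 ] xmid ends [np.float64(-0.0002), np.float64(-0.0008)]
wrist face -0.0948 tail [0.1126 0.1647]
side knob [ 0.003  -0.1367  0.2347] angle 0.039
side post [0.0011 0.1386] 131
side blank y [-0.0834  0.0824] xmid ends [np.float64(0.0004), np.float64(-0.0001)]
side face -0.094 tail [0.115  0.1672]
top knob [ 0.0031 -0.1373  0.2339] angle 0.04
top blank y [-0.0793  0.0826] xmid ends [np.float64(0.0005), np.float64(0.0002)]
top face -0.0983 tail [0.1108 0.1334]
```

View pics/lever.png

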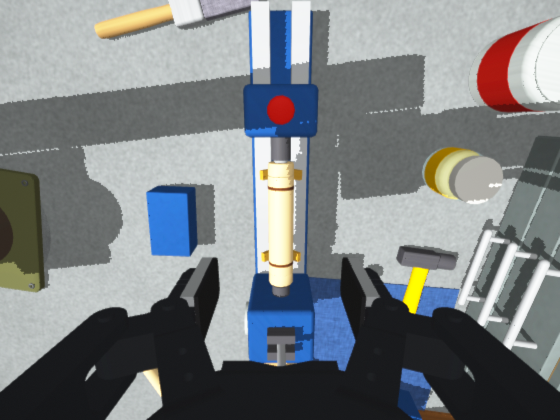

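```bash
python3 - <<'E'
from h import *
print(arm.read_clock(),np.round(arm.read_ft_force(),1)); arm.hand_in()
E
```

```text
37.85 [ 0.3 -1.  -0.1]
the job is handed in; nothing more can be done
```

I moved the blank from the rack to the bench rests, pushed the tailstock up until it stopped, set the lever upright, and handed the job in at 37.9 s. No verdict was given.

- **Laying in:** The blank touched the rests at about 6 N, with its middle about 23 mm towards the tailstock. It cleared both points.
- **Seating:** The tailstock reached the same stop on repeated pushes of 18 to 35 N, moving only about 0.5 mm more at the hardest one. At the end the blank is level and its middle is within about 2 mm of the seat on all cameras.
- **Lever:** It stands about 0.04 rad from upright, against an allowed 0.16.
- **Other items:** I never touched the tube, hammer or jar. I did not re-measure their positions at the end.
- **Check that disagreed:** The tailstock's final travel is uncertain. Arm position and the wrist camera put it at about 0.077 to 0.078, just above the 0.0765 limit. The side camera, measured from the headstock face, puts it at about 0.080. I took the repeated hard stop as proof that it was seated.

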